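Put the stray pantry things back where they belong

TASK

Put the four stray things on the pantry shelf away: stand the can of corn in the longer bay of the white tray beside the can of tomatoes, stand the jar of beans in the tray's short bay, drop the onion into the open tilt-out wooden bin, and stand the funnel, spout up, in the blue tool tray beside the lemon squeezer. Set the glass jar down gently rather than dropping it, leave the can of tomatoes, the squeezer and the vinegar bottle where they are, and finish once everything lies still.

Things in the scene. Friction and masses are not known exactly. Their poses are not given: they have to be found in the camera images.
- corn_can_mid (a point): Loose closed steel can with a yellow label and a green band, steel top with a small pull ring, 66 mm diameter, 83 mm tall, standing upright, about 0.3 kg. The point is its centre, 41.5 mm above its underside; z is its axis.
- jar_mid (a point): Loose short glass canning jar with red-brown beans in it and a gold-coloured snap lid, glass 62 mm diameter up to 50 mm from its underside, lid 57 mm diameter, 70 mm tall overall, standing upright, about 0.22 kg. The point is its centre, 35 mm above its underside; z is its axis.
- onion_mid (a point): Loose yellow-brown onion, 64 mm diameter at its widest (30 mm above its underside), 68 mm tall with its neck, standing on its flat root end, about 0.15 kg. The point is its centre, at the widest height; z points to the neck.
- funnel_mid (a point): Loose white plastic funnel standing mouth down with its spout straight up: mouth 72 mm diameter, cone up to 42 mm, then a spout 17 mm thick at 50 mm up and 13 mm thick at its end, 95 mm tall overall, about 40 g. The point is on its axis, 47.5 mm above its mouth; z points to the spout's end. It is to stay spout up.
- goods_tray: Fixed white tray, outside 132 mm (x) by 280 mm (y), 36 mm tall, walls 6 mm, inner floor 6 mm up. A divider 6 mm thick at y = +39 mm, 35 mm tall, parts the long can bay (y -134 to +36 mm; the can of tomatoes stands at its -y end) from the short jar bay (y +42 to +134 mm); inside, x is -60 to +60 mm. Origin: centre of its underside.
- tool_tray: Fixed blue tray for kitchen tools, outside 182 mm along its x and 232 mm along its y, 36 mm tall, walls 6 mm, inner floor 6 mm above its underside. The lemon squeezer lies along y in its +x half; the -x half (from x = -85 mm to about +12 mm) is free. Origin: centre of its underside.
- onion_bin: Fixed wooden tilt-out bin 220 mm wide (y): carcase 170 mm tall from x +45 to +210 mm; hinged hopper (sage-green front, brass knob), sprung open, leans to -x, from x +39, z 16 mm to its rim at x -55, z 140 mm (knob to x -80). Its mouth is 170 mm wide, x -45 to +45 mm. Origin: below the mouth's middle, on the shelf. An onion let go with its centre at x = y = 0, z 130 mm rolls down the slope and lies still within 3 s.
- tomato_can_mid (a point): Bystander: loose closed steel can with a red label and a white band, 66 mm diameter, 83 mm tall, standing in the long bay of the white tray. The point is its centre, 41.5 mm above its underside.
- squeezer_mid (a point): Bystander: loose stainless lemon squeezer, 205 mm long along its y, lying in the blue tray; round bowl 66 mm wide and 39 mm tall, 65 mm from the point towards -y, handles 30 mm wide towards +y. The point is mid-length, 20 mm above its underside.
- vinegar_mid (a point): Bystander: loose amber bottle, 54 mm diameter, 160 mm tall, standing on the shelf to the robot's right. The point is its centre, 80 mm above its underside.
Not all that is in view belongs to the job. What is shaped like the part that bears funnel_mid but purple is not meant.

How it is judged:
By the outcome, as a careful person would: the job done as asked, in the order asked, and still so for the second after the job is handed in, with the robot touching nothing.
It also fails if it takes over 112 s, if anything falls off the work surface, if the arm or the gripper's body presses on something with over 40 N, if the wrist force passes 120 N, or if a joint passes its speed limit or range.

ROBOT

A 6-joint arm with a two-finger parallel gripper is mounted at the origin on the work surface. World frame = base frame: x ahead of the robot, y to its left, z up, the work surface at z = 0. Lengths are in m, angles in rad, forces in N, time in s.
With the tool pointing down it reaches from about 0.3 to 0.95 m from the base axis. Payload 3.1 kg.
Tool frame: the origin (TCP) lies on the front face of the gripper's body, between the roots of the fingers; the fingertips stand 73 mm ahead of it and the grasp point (between the pads) lies 54 mm ahead of it; z points along the fingers, y is the line along which they close (so a half turn about z gives the same grasp; the last joint's range is limited). The gripper opens to 85 mm and grips with 20 to 120 N. Pads are 22 mm wide; open, the fingers measure 114 mm over their backs; the gripper's body (76 mm by 85 mm) begins 54 mm behind the grasp point. The pads swing forward as they close: fully open they stand 13 mm farther back than shut.
Start: joints at [1.172, 0.308, 1.634, -0, 1.2, -0.07], TCP at [0.202, 0.592, 0.304] pointing down, gripper open.
Joint ranges: [-3.06, 3.06], [-0.79, 1.96], [0.05, 2.63], [-1.19, 4.34], [0.05, 2.64], [-2.94, 2.94]. Speed limits (rad/s): [2.79, 2.79, 3.14, 3.14, 3.14, 3.14].

INTERFACE

Orientations are given as [roll, pitch, yaw] about the fixed x, y, z axes, in that order (R = Rz(yaw) Ry(pitch) Rx(roll)).
In Python, from bench import arm, cams, nets gives the robot as it stands. The module is installed in compiled form; this text tells all that it offers.
- The arm moves only by the tool move_arm, never from a script. Its argument "targets" is a list of rows, each a list of 6 numbers: the shift along the tool's x, y, z as a fraction of full scale, then the turn, a rotation vector about the tool's x, y, z as a fraction of full scale. In form: [[x, y, z, wx, wy, wz], ...]. A call has 1 to 12 rows; each row is the pose to reach, as a shift and turn from the pose commanded when the call began, along the tool's axes at that moment; what a row does not reach only later rows make up. Full scale, the value 1, is 500 mm for a shift and pi/4 rad for a turn. A row lasts 1/10 s, in which the tool goes at most 50 mm and 8.59 degrees, less where a joint would pass 70% of its speed; a pose out of reach is approached as far as the arm can. A call with a number of a shift or a turn outside -1 to 1 is refused whole. A call with a gripper value outside its range is refused whole. "gripper" is the finger opening in mm, from 0 to 85.4, set as the call begins (left out, the last holds). The fingers move at their own pace and stop on an object; the grip force is fixed at half the most. Time passes only in rows, so rows that repeat a pose let the fingers close. It gives the time, the measured TCP pose, the force, the opening and the grip force at its end, in the units of the state.
- arm.observe(): the state, without advancing time (a new reading comes with each control period).
- cams.snapshot(name): name is "side" or "top" or "wrist"; returns a dict with "img" (480x640x3 uint8, blue, green, red), "camera_matrix" (3x3 intrinsics, pixels), "rvec" (rotation vector, rad) and "tvec" (3), from world to camera coordinates, as OpenCV has them. Camera axes: x right, y down, z forward; pixel columns grow to the right and rows downward; lengths in m; the calibration is good to about 2 mm. A picture is of the moment at which its call begins. There is no depth.
- arm.finish_job(): hands the job in; it is judged then, once.
Trained networks look in the newest picture that a camera, given by its name, has taken for a name from the list of things; names that differ only in an ending like _2 or _b are one class to them, and where a whole thing is asked for, a point or a joint stands for the part that bears it (a point fixed in the world has none). Each returns a list of dicts, best first, with "score" (0 to 1); they miss things now and then, are a little off and sometimes report something else, mostly with a low value. They report only what shows in the picture. A call takes as long as a camera call. They do not tell look-alikes from the thing itself.
- nets.boxes_of(camera, name): "extent" ([left, top, right, bottom] in pixels, round what is visible of it).
- nets.regions_of(camera, name): "pixels" (480x640 bool, what is visible of it) and "extent" ([left, top, right, bottom] in pixels, round what is visible of it).
- nets.spot_point(camera, name): "uv" ([column, row] in pixels: a listed point, or the origin of a listed thing).
The state is a dict: "time": time; "joint_pos": joint angles; "joint_velocities": joint speeds; "joint_torque": joint torques, N m; "ee_pos": TCP position; "orientation": TCP orientation; "contact_force": force on the tool from outside, world axes, zero at the start; "wrist_torque": the same for the moment, N m; "grip_width": finger opening in m; "gripper_force": force on a finger pad.
Only numpy, scipy, OpenCV 4.12 (cv2) and the standard library are available. Lean on these libraries where they do the work, as an engineer would, in place of code of your own. Each camera call takes 0.05 s, during which the arm holds its last target. There are 200 camera calls.

## Working session

There is one attempt and no reset: what is moved stays moved. The work goes in short steps, Python scripts to look and compute and a tool call to move; the robot and the scene stay as the last step left them, time stands still between calls to the robot, and variables do not carry over. Pictures are saved under pics/ and viewed, at most 14 in all, crops included, and the job is handed in when it is done.

Besides the shell and the picture viewer there is one more tool, called as name(argument=value, ...), one argument or row to a line, values as JSON. move_arm: Moves the arm, as the interface text tells. Shift numbers are shares of 500 mm and turn numbers shares of pi/4 rad, none past 1 either way. Its arguments: {"type":"object","properties":{"targets":{"type":"array"},"gripper":{"type":"number"}},"required":["targets"]}

```bash
mkdir -p pics; cat > h.py <<'E'
import numpy as np, cv2
from bench import arm,cams,nets
from scipy.spatial.transform import Rotation as R
def ray(s,uv):
    K=s["camera_matrix"];M=cv2.Rodrigues(np.array(s["rvec"],float))[0];t=np.array(s["tvec"],float).ravel()
    d=M.T@np.linalg.inv(K)@np.array([uv[0],uv[1],1.]);return -M.T@t,d
def onz(s,uv,z):
    c,d=ray(s,uv);return c+d*(z-c[2])/d[2]
def proj(s,p):
    return cv2.projectPoints(np.array([p],float),np.array(s["rvec"],float),np.array(s["tvec"],float),s["camera_matrix"],None)[0].ravel()
def tri(rs):
    A=np.zeros((3,3));b=np.zeros(3)
    for c,d in rs:
        d=d/np.linalg.norm(d);P=np.eye(3)-np.outer(d,d);A+=P;b+=P@c
    return np.linalg.solve(A,b)
E
python3 - <<'E'
from h import *
S={}
for n in("side","top"):
    S[n]=cams.snapshot(n);cv2.imwrite(f"pics/{n}0.png",S[n]["img"])
names="corn_can_mid jar_mid onion_mid funnel_mid goods_tray tool_tray onion_bin tomato_can_mid squeezer_mid vinegar_mid".split()
Z=[.0415,.035,.03,.0475,0,0,0,.0475,.026,.08]
for n,z in zip(names,Z):
    for c in S:
        for r in nets.spot_point(c,n)[:3]:
            print(n,c,round(r["score"],2),np.round(r["uv"],0),np.round(onz(S[c],r["uv"],z),3))
st=arm.observe();print({k:np.round(v,3) for k,v in st.items()})
for c in S:print(c,np.round(ray(S[c],(320,240)),2))
E
```

```text
corn_can_mid side 0.76 [295. 296.] [ 0.353 -0.284  0.041]
corn_can_mid side 0.37 [401. 300.] [ 0.574 -0.376  0.041]
corn_can_mid top 0.8 [375. 280.] [ 0.355 -0.283  0.042]
jar_mid side 0.56 [283. 215.] [0.435 0.093 0.035]
jar_mid top 0.78 [236. 250.] [0.433 0.1   0.035]
onion_mid side 0.98 [307. 251.] [ 0.444 -0.099  0.03 ]
onion_mid side 0.53 [245. 187.] [0.375 0.317 0.03 ]
onion_mid top 0.57 [306. 247.] [ 0.444 -0.092  0.03 ]
funnel_mid side 0.91 [211. 188.] [0.265 0.307 0.047]
funnel_mid side 0.89 [246. 186.] [0.373 0.291 0.047]
funnel_mid top 0.87 [159. 313.] [0.259 0.303 0.048]
funnel_mid top 0.63 [277. 170.] [ 0.654 -0.01   0.048]
funnel_mid top 0.57 [169. 270.] [0.375 0.281 0.048]
goods_tray side 0.79 [382. 294.] [ 0.57  -0.294  0.   ]
goods_tray top 0.77 [376. 209.] [ 0.554 -0.291  0.   ]
tool_tray side 0.93 [362. 231.] [ 0.647 -0.005  0.   ]
tool_tray top 0.65 [279. 171.] [ 0.662 -0.012 -0.   ]
onion_bin side 0.88 [303. 189.] [0.567 0.308 0.   ]
onion_bin side 0.54 [246. 187.] [0.391 0.382 0.   ]
onion_bin top 0.85 [169. 198.] [0.581 0.298 0.   ]
tomato_can_mid top 0.81 [413
[... 245 characters left out ...]
.483  0.08 ]
vinegar_mid top 0.36 [415. 210.] [ 0.545 -0.385  0.08 ]
{'time': np.float64(1.1), 'joint_pos': array([ 1.172,  0.308,  1.634,  0.   ,  1.2  , -0.07 ]), 'joint_velocities': array([ 0.001, -0.   ,  0.002,  0.001,  0.001,  0.001]), 'joint_torque': array([-1.0000e-03, -4.1532e+01, -2.7707e+01, -0.0000e+00,  1.0000e-03,
       -0.0000e+00]), 'ee_pos': array([0.202, 0.592, 0.304]), 'orientation': array([ 3.142, -0.   ,  2.813]), 'contact_force': array([-0.379, -0.573,  0.089]), 'wrist_torque': array([ 0.039, -0.036, -0.044]), 'gripper_force': np.float64(0.0), 'grip_width': np.float64(0.086)}
side [[ 0.08 -1.16  0.76]
 [ 0.3   0.8  -0.53]]
top [[ 0.37 -0.09  1.57]
 [ 0.06 -0.03 -1.  ]]
```

View pics/side0.png

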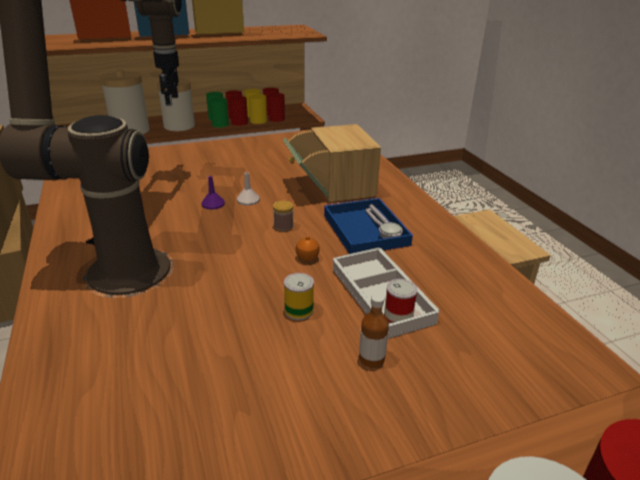

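View pics/top0.png

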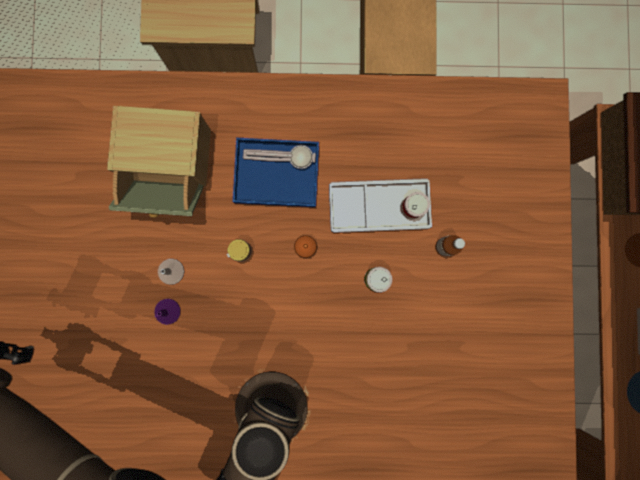

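```bash
cat >> h.py <<'E'
from scipy.optimize import minimize
def rings(*zr):
    a=np.linspace(0,2*np.pi,24,endpoint=False)
    return np.array([[r*np.cos(t),r*np.sin(t),z] for z,r in zr for t in a])
def box(x0,x1,y0,y1,z0,z1): return np.array([[x,y,z] for x in(x0,x1) for y in(y0,y1) for z in(z0,z1)])
M={"corn_can_mid":rings((0,.033),(.083,.033)),"jar_mid":rings((0,.031),(.05,.031),(.07,.0285)),
"onion_mid":rings((0,.015),(.01,.025),(.02,.0305),(.03,.032),(.04,.0305),(.055,.02),(.068,.006)),
"funnel_mid":rings((0,.036),(.095,.0065)),"goods_tray":box(-.066,.066,-.14,.14,0,.036),"tool_tray":box(-.091,.091,-.116,.116,0,.036),
"onion_bin":np.vstack([box(.045,.21,-.11,.11,0,.17),box(-.055,-.05,-.1,.1,.135,.14)]),
"tomato_can_mid":rings((0,.033),(.083,.033)),"vinegar_mid":rings((0,.027),(.1,.027),(.16,.012)),}
def fit(n,p0,sn,z0=0,yaw=True):
    """sn: {cam:(snap,mask)}; sub-pixel hull IoU fit of x,y,yaw"""
    k=4
    ms={c:cv2.resize(m.astype(np.uint8),None,fx=k,fy=k,interpolation=cv2.INTER_NEAREST) for c,(s,m) in sn.items()}
    def cost(p):
        L=1
        w=p[2] if yaw else 0
        P=M[n]@R.from_euler('z',w).as_matrix().T+[p[0],p[1],z0]
        tot=0
        for c,(s,_) in sn.items():
            q=cv2.projectPoints(P,np.array(s["rvec"],float),np.array(s["tvec"],float),s["camera_matrix"],None)[0][:,0]
            h=cv2.convexHull((((q+.5)*k)*16).astype(np.int32))
            im=np.zeros_like(ms[c]);cv2.fillPoly(im,[h],1,shift=4)
            tot+=(im&ms[c]).sum()/max((im|ms[c]).sum(),1)
        return -tot/len(sn)
    d=3 if yaw else 2
    p0=np.array(p0[:d],float);sim=np.vstack([p0]+[p0+np.eye(d)[i]*(.012 if i<2 else .1) for i in range(d)])
    r=minimize(cost,p0,method="Nelder-Mead",options=dict(initial_simplex=sim,xatol=1e-4,fatol=1e-5))
    return r.x,-r.fun
E
python3 - <<'E'
from h import *
S={n:cams.snapshot(n) for n in("side","top")}
P0={"corn_can_mid":(.354,-.284),"jar_mid":(.434,.097),"onion_mid":(.444,-.096),"funnel_mid":(.374,.286),"goods_tray":(.56,-.29,0),"tool_tray":(.655,-.01,0),"onion_bin":(.575,.3,0),"tomato_can_mid":(.556,-.387),"vinegar_mid":(.455,-.482)}
for n,p in P0.items():
    sn={}
    for c in S:
        rs=nets.regions_of(c,n)
        e=proj(S[c],[p[0],p[1],.04])
        rs=[r for r in rs if np.hypot(*(np.array([(r["extent"][0]+r["extent"][2])/2,(r["extent"][1]+r["extent"][3])/2])-e))<(40 if len(p)>2 else 18)]
        if rs: sn[c]=(S[c],rs[0]["pixels"])
    z=.006 if n=="tomato_can_mid" else 0
    for sub in list([{c:sn[c]} for c in sn])+([sn] if len(sn)>1 else []):
        x,f=fit(n,p,sub,z,len(p)>2);print(n,list(sub),np.round(x,4),round(f,3))
E
```

```text
corn_can_mid ['side'] [ 0.3594 -0.2895] 0.956
corn_can_mid ['top'] [ 0.3576 -0.2874] 0.915
corn_can_mid ['side', 'top'] [ 0.3589 -0.2888] 0.929
jar_mid ['side'] [0.4352 0.0926] 0.966
jar_mid ['top'] [0.4333 0.0917] 0.91
jar_mid ['side', 'top'] [0.4342 0.0918] 0.932
onion_mid ['top'] [ 0.4463 -0.0894] 0.948
funnel_mid ['side'] [0.3745 0.2818] 0.768
funnel_mid ['top'] [0.3727 0.2865] 0.959
funnel_mid ['side', 'top'] [0.373  0.2863] 0.861
goods_tray ['side'] [ 0.5668 -0.2957  0.0597] 0.64
goods_tray ['top'] [ 0.5642 -0.296   0.052 ] 0.849
goods_tray ['side', 'top'] [ 0.5654 -0.2962  0.0524] 0.741
tool_tray ['side'] [ 0.6551 -0.003  -0.052 ] 0.826
tool_tray ['top'] [ 0.6536 -0.0048 -0.0393] 0.821
tool_tray ['side', 'top'] [ 0.6539 -0.0048 -0.048 ] 0.821
onion_bin ['side'] [ 0.5803  0.3065 -0.0458] 0.961
onion_bin ['top'] [ 0.5759  0.3054 -0.0496] 0.962
onion_bin ['side', 'top'] [ 0.5768  0.3043 -0.0396] 0.956
tomato_can_mid ['side'] [ 0.5657 -0.3855] 0.881
tomato_can_mid ['top'] [ 0.5606 -0.3889] 0.96
tomato_can_mid ['side', 'top'] [ 0.5614 -0.3893] 0.903
vinegar_mid ['side'] [ 0.4556 -0.481 ] 0.91
vinegar_mid ['top'] [ 0.4525 -0.4846] 0.954
vinegar_mid ['side', 'top'] [ 0.4526 -0.4846] 0.922
```

```bash
cat >> h.py <<'E'
def go(*W):
    """rows for world targets (x,y,z,psi) of TCP, tool down"""
    s=arm.observe();p=np.array(s["ee_pos"]);R0=R.from_euler('xyz',s["orientation"])
    print("t",round(float(s["time"]),2),"p",np.round(p,4),"yaw",round(s["orientation"][2],3))
    for x,y,z,a in W:
        d=R0.inv().apply(np.array([x,y,z])-p)/.5;w=(R0.inv()*R.from_euler('xyz',[np.pi,0,a])).as_rotvec()/(np.pi/4)
        print(np.round(np.r_[d,w],3).tolist(),"mm",round(np.linalg.norm(d)*500),"deg",round(np.linalg.norm(w)*45))
E
python3 -c "
from h import *
go((.5,.2,.3,2.2))"
```

```text
t 2.1 p [0.2019 0.5915 0.3038] yaw 2.813
[-0.817, -0.549, 0.008, -0.0, 0.0, 0.78] mm 492 deg 35
```

move_arm(
  targets=[
    [-0.817,-0.549,0.008,0,0,0.78],
    [-0.817,-0.549,0.008,0,0,0.78],
    [-0.817,-0.549,0.008,0,0,0.78],
    [-0.817,-0.549,0.008,0,0,0.78],
    [-0.817,-0.549,0.008,0,0,0.78],
    [-0.817,-0.549,0.008,0,0,0.78],
    [-0.817,-0.549,0.008,0,0,0.78],
    [-0.817,-0.549,0.008,0,0,0.78],
    [-0.817,-0.549,0.008,0,0,0.78],
    [-0.817,-0.549,0.008,0,0,0.78],
    [-0.817,-0.549,0.008,0,0,0.78],
  ],
  gripper=85,
)

```text
time: 3.2
ee_pos: [0.5028, 0.1959, 0.3003]
orientation: [3.14, 0.003, 2.194]
contact_force: [-0.6, 0.3, 0.8]
grip_width: 0.0852
gripper_force: 0.0
```

```bash
python3 -c "
from h import *
go((.359,-.288,.25,1.623))"
```

```text
t 3.2 p [0.5028 0.1959 0.3003] yaw 2.194
[-0.617, -0.799, 0.101, 0.003, 0.003, 0.727] mm 507 deg 33
```

move_arm(
  targets=[
    [-0.617,-0.799,0.1,0,0,0.727],
    [-0.617,-0.799,0.1,0,0,0.727],
    [-0.617,-0.799,0.1,0,0,0.727],
    [-0.617,-0.799,0.1,0,0,0.727],
    [-0.617,-0.799,0.1,0,0,0.727],
    [-0.617,-0.799,0.1,0,0,0.727],
    [-0.617,-0.799,0.1,0,0,0.727],
    [-0.617,-0.799,0.1,0,0,0.727],
    [-0.617,-0.799,0.1,0,0,0.727],
    [-0.617,-0.799,0.1,0,0,0.727],
    [-0.617,-0.799,0.1,0,0,0.727],
    [-0.617,-0.799,0.1,0,0,0.727],
  ],
)

```text
time: 4.4
ee_pos: [0.3582, -0.2852, 0.2497]
orientation: [-3.142, -0.001, 1.626]
contact_force: [0.2, 0.4, 0.4]
grip_width: 0.0854
gripper_force: 0.0
```

```bash
python3 - <<'E'
from h import *
s=cams.snapshot("wrist");cv2.imwrite("pics/w1.png",s["img"])
for r in nets.boxes_of("wrist","corn_can_mid")[:2]:
    e=r["extent"];print(r["score"],np.round(e,0))
for r in nets.spot_point("wrist","corn_can_mid")[:2]: print(r["score"],onz(s,r["uv"],.0415))
rs=nets.regions_of("wrist","corn_can_mid")
if rs: print(fit("corn_can_mid",(.359,-.288),{"w":(s,rs[0]["pixels"])},0,False))
go((.359,-.288,.109,1.623))
E
```

```text
0.67 [275. 185. 371. 286.]
0.51 [ 0.5333143  -0.28088501  0.0415    ]
(array([ 0.35748283, -0.28642786]), np.float64(0.9830209701827616))
t 4.6 p [ 0.359  -0.283   0.2499] yaw 1.631
[-0.01, -0.001, 0.282, 0.0, -0.001, 0.011] mm 141 deg 0
```

View pics/w1.png

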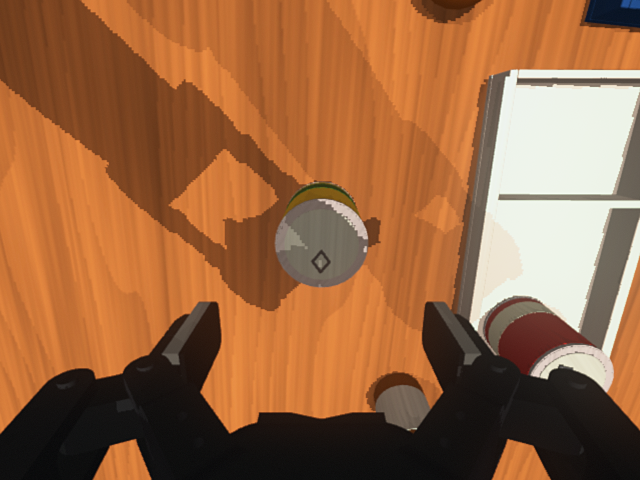

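move_arm(
  targets=[
    [-0.008,0,0.1,0,0,0.01],
    [-0.008,0,0.18,0,0,0.01],
    [-0.008,0,0.24,0,0,0.01],
    [-0.008,0,0.282,0,0,0.01],
    [-0.008,0,0.282,0,0,0.01],
    [-0.008,0,0.282,0,0,0.01],
  ],
)

```text
time: 5.2
ee_pos: [0.3593, -0.2877, 0.1091]
orientation: [-3.141, -0.0, 1.623]
contact_force: [0.2, -0.8, 0.5]
grip_width: 0.0852
gripper_force: 0.0
```

move_arm(
  targets=[
    [0,0,0,0,0,0],
    [0,0,0,0,0,0],
    [0,0,0,0,0,0],
    [0,0,0,0,0,0],
    [0,0,0,0,0,0],
    [0,0,0,0,0,0],
    [0,0,0,0,0,0],
  ],
  gripper=0,
)

```text
time: 5.9
ee_pos: [0.36, -0.2896, 0.1109]
orientation: [3.139, 0.002, 1.621]
contact_force: [-0.7, 1.8, 7.3]
grip_width: 0.0645
gripper_force: 66.8
```

```bash
python3 - <<'E'
from h import *
go((.359,-.288,.25,1.623),(.5655,-.308,.25,1.623),(.5655,-.308,.14,1.623))
E
```

```text
t 5.9 p [ 0.36   -0.2896  0.1109] yaw 1.621
[0.003, -0.001, -0.278, 0.003, 0.003, -0.002] mm 139 deg 0
[-0.058, 0.409, -0.277, 0.003, 0.003, -0.002] mm 249 deg 0
[-0.058, 0.409, -0.057, 0.003, 0.003, -0.002] mm 208 deg 0
```

move_arm(
  targets=[
    [0,0,-0.06,0,0,0],
    [0,0,-0.15,0,0,0],
    [0,0,-0.24,0,0,0],
    [-0.02,0.09,-0.28,0,0,0],
    [-0.04,0.19,-0.28,0,0,0],
    [-0.055,0.29,-0.28,0,0,0],
    [-0.055,0.37,-0.28,0,0,0],
    [-0.055,0.411,-0.25,0,0,0],
    [-0.055,0.411,-0.18,0,0,0],
    [-0.055,0.411,-0.12,0,0,0],
    [-0.055,0.411,-0.12,0,0,0],
    [-0.055,0.411,-0.12,0,0,0],
  ],
)

```text
time: 7.1
ee_pos: [0.5647, -0.3055, 0.1684]
orientation: [-3.14, -0.001, 1.621]
contact_force: [0.7, 0.4, -2.0]
grip_width: 0.0647
gripper_force: 68.2
```

```bash
python3 - <<'E'
from h import *
s=cams.snapshot("wrist");cv2.imwrite("pics/w2.png",s["img"])
for n in ("goods_tray","tomato_can_mid"):
    for r in nets.spot_point("wrist",n)[:1]: print(n,r["score"],onz(s,r["uv"],0 if n[0]=="g" else .0475))
st=cams.snapshot("side");rs=nets.regions_of("side","corn_can_mid")
print([ (r["score"],r["extent"]) for r in rs[:2]])
go((.5655,-.308,.115,1.623))
print(arm.observe()["grip_width"],arm.observe()["gripper_force"])
E
```

```text
[(0.89, [369.0, 242.2, 405.6, 286.4])]
t 7.35 p [ 0.5664 -0.3067  0.1714] yaw 1.621
[-0.002, -0.002, 0.113, 0.004, 0.003, -0.002] mm 56 deg 0
0.06489241995718473 68.17447234485421
```

View pics/w2.png

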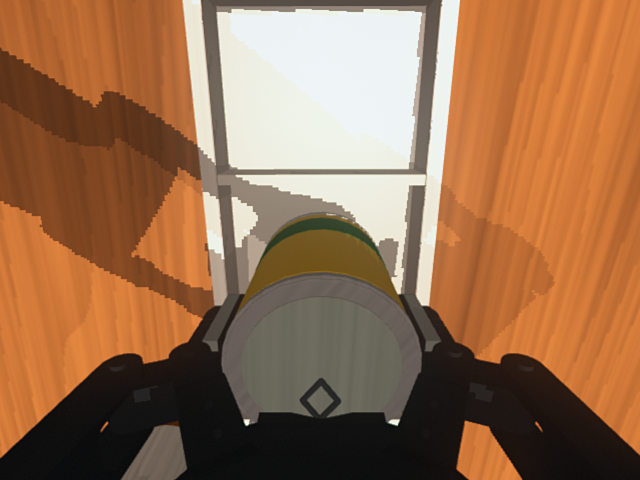

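```bash
python3 - <<'E'
from h import *
s=cams.snapshot("wrist")
for uv in((218,178),(427,178),(321,178)): print(uv,onz(s,uv,.035))
for uv in((320,6),): print(onz(s,uv,.036))
E
```

```text
(218, 178) [ 0.50316692 -0.25994264  0.035     ]
(427, 178) [ 0.62555216 -0.25386842  0.035     ]
(321, 178) [ 0.56345348 -0.2569505   0.035     ]
[ 0.55861973 -0.16994833  0.036     ]
```

move_arm(
  targets=[
    [-0.002,0,0.05,0,0,0],
    [-0.002,0,0.085,0,0,0],
    [-0.002,0,0.1,0,0,0],
    [-0.002,0,0.106,0,0,0],
    [-0.002,0,0.108,0,0,0],
    [-0.002,0,0.109,0,0,0],
    [-0.002,0,0.109,0,0,0],
  ],
)

```text
time: 8.1
ee_pos: [0.5641, -0.306, 0.1171]
orientation: [-3.137, -0.003, 1.621]
contact_force: [-7.7, 4.6, 13.9]
grip_width: 0.0644
gripper_force: 69.6
```

move_arm(
  targets=[
    [0,0,0,0,0,0],
    [0,0,0,0,0,0],
    [0,0,0,0,0,0],
    [0,0,0,0,0,0],
    [0,0,0,0,0,0],
    [0,0,-0.03,0,0,0],
    [0,0,-0.08,0,0,0],
    [0,0,-0.16,0,0,0],
    [0,0,-0.26,0,0,0],
    [0,0,-0.26,0,0,0],
  ],
  gripper=78,
)

```text
time: 9.1
ee_pos: [0.5699, -0.3096, 0.2549]
orientation: [3.127, 0.01, 1.621]
contact_force: [0.7, -0.9, 1.1]
grip_width: 0.078
gripper_force: 0.0
```

```bash
python3 - <<'E'
from h import *
S={n:cams.snapshot(n) for n in("side","top")}
for c in S:
    for n,p in(("corn_can_mid",(.565,-.308)),("tomato_can_mid",(.561,-.389))):
        for r in nets.regions_of(c,n)[:2]:
            print(c,n,round(r["score"],2),r["extent"],fit(n,p,{c:(S[c],r["pixels"])},.006,False))
go((.434,.093,.22,1.623),(.434,.093,.085,1.623))
E
```

```text
side corn_can_mid 0.69 [367.8, 262.6, 400.2, 298.5] (array([ 0.56883233, -0.29796753]), np.float64(0.681685506554158))
side tomato_can_mid 0.64 [384.9, 278.8, 417.5, 322.5] (array([ 0.56553253, -0.38637938]), np.float64(0.8751919586765322))
top corn_can_mid 0.49 [380.3, 195.7, 395.7, 215.3] (array([ 0.55973999, -0.29713261]), np.float64(0.30049366816913503))
top tomato_can_mid 0.83 [405.8, 199.0, 425.3, 220.5] (array([ 0.5495625 , -0.37990625]), np.float64(0.4383786557208825))
t 9.4 p [ 0.5643 -0.3061  0.2424] yaw 1.621
[0.81, -0.22, 0.047, -0.004, -0.003, -0.002] mm 420 deg 0
[0.81, -0.219, 0.317, -0.004, -0.003, -0.002] mm 448 deg 0
```

move_arm(
  targets=[
    [0.81,-0.22,0.047,0,0,0],
    [0.81,-0.22,0.047,0,0,0],
    [0.81,-0.22,0.047,0,0,0],
    [0.81,-0.22,0.047,0,0,0],
    [0.81,-0.22,0.047,0,0,0],
    [0.81,-0.22,0.047,0,0,0],
    [0.81,-0.22,0.047,0,0,0],
    [0.81,-0.22,0.047,0,0,0],
    [0.81,-0.22,0.047,0,0,0],
    [0.81,-0.22,0.047,0,0,0],
    [0.81,-0.22,0.047,0,0,0],
  ],
  gripper=85,
)

```text
time: 10.5
ee_pos: [0.4345, 0.0921, 0.22]
orientation: [-3.14, 0.001, 1.623]
contact_force: [0.7, -0.4, 1.0]
grip_width: 0.0848
gripper_force: 0.0
```

```bash
python3 - <<'E'
from h import *
S={n:cams.snapshot(n) for n in("side","top","wrist")}
for c,n,p,z in(("top","corn_can_mid",(.565,-.308),.006),("side","corn_can_mid",(.565,-.308),.006),("top","tomato_can_mid",(.561,-.389),.006),("wrist","jar_mid",(.434,.093),0)):
        for r in nets.regions_of(c,n)[:1]:
            print(c,n,round(r["score"],2),r["extent"],fit(n,p,{c:(S[c],r["pixels"])},z,False))
a=S["wrist"]["img"];b=S["side"]["img"]
cv2.imwrite("pics/m3.png",np.hstack([cv2.resize(a,(400,300)),cv2.resize(b[200:380,280:520],(400,300))]))
go((.434,.093,.22,1.623),(.434,.093,.085,1.623))
E
```

```text
top corn_can_mid 0.65 [372.3, 188.4, 398.6, 218.2] (array([ 0.56401576, -0.30547955]), np.float64(0.9521575984990619))
side corn_can_mid 0.95 [368.2, 260.5, 399.5, 298.8] (array([ 0.56927148, -0.29708105]), np.float64(0.6942245364220817))
top tomato_can_mid 0.94 [398.0, 194.3, 429.0, 218.8] (array([ 0.56113717, -0.38922135]), np.float64(0.9487080228394464))
wrist jar_mid 0.75 [277.1, 186.0, 364.8, 285.4] (array([0.43251007, 0.09379825]), np.float64(0.9691644233972252))
t 10.85 p [0.4354 0.0913 0.2209] yaw 1.62
[0.004, -0.003, 0.002, 0.0, 0.0, -0.004] mm 2 deg 0
[0.004, -0.003, 0.272, 0.0, 0.0, -0.004] mm 136 deg 0
```

View pics/m3.png

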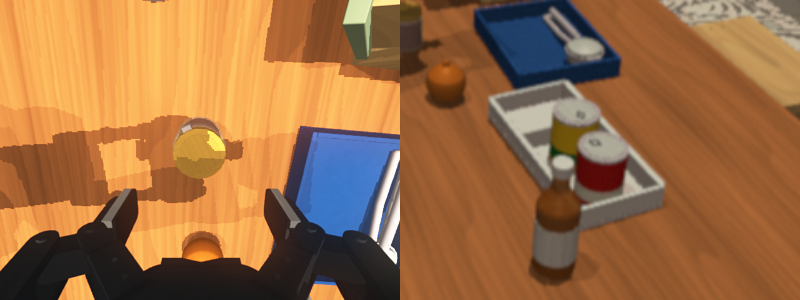

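move_arm(
  targets=[
    [0.004,-0.002,0.1,0,0,0],
    [0.004,-0.002,0.18,0,0,0],
    [0.004,-0.002,0.24,0,0,0],
    [0.004,-0.002,0.27,0,0,0],
    [0.004,-0.002,0.27,0,0,0],
    [0.004,-0.002,0.27,0,0,0],
  ],
)

```text
time: 11.45
ee_pos: [0.4343, 0.0938, 0.086]
orientation: [-3.142, 0.0, 1.621]
contact_force: [0.6, -0.3, 0.2]
grip_width: 0.0853
gripper_force: 0.0
```

move_arm(
  targets=[
    [0,0,0,0,0,0],
    [0,0,0,0,0,0],
    [0,0,0,0,0,0],
    [0,0,0,0,0,0],
    [0,0,0,0,0,0],
    [0,0,0,0,0,0],
    [0,0,0,0,0,0],
  ],
  gripper=0,
)

```text
time: 12.15
ee_pos: [0.4352, 0.0941, 0.0877]
orientation: [3.139, -0.0, 1.621]
contact_force: [-0.5, -1.1, 6.1]
grip_width: 0.0608
gripper_force: 64.5
```

```bash
python3 - <<'E'
from h import *
# jar bay centre local (0,.088), yaw .051
y=.088;X=.565-np.sin(.051)*y;Y=-.296+np.cos(.051)*y;print(X,Y)
go((.434,.093,.22,1.623),(X,Y,.22,1.623),(X,Y,.12,1.623))
E
```

```text
0.5605139452949971 -0.20811441919641355
t 12.15 p [0.4352 0.0941 0.0877] yaw 1.621
[-0.002, -0.002, -0.265, 0.003, -0.0, -0.002] mm 132 deg 0
[-0.616, 0.221, -0.264, 0.003, -0.0, -0.002] mm 353 deg 0
[-0.616, 0.22, -0.064, 0.003, -0.0, -0.002] mm 329 deg 0
```

move_arm(
  targets=[
    [0,0,-0.06,0,0,0],
    [0,0,-0.15,0,0,0],
    [0,0,-0.24,0,0,0],
    [-0.09,0.03,-0.265,0,0,0],
    [-0.18,0.065,-0.265,0,0,0],
    [-0.27,0.098,-0.265,0,0,0],
    [-0.36,0.13,-0.265,0,0,0],
    [-0.45,0.163,-0.265,0,0,0],
    [-0.54,0.195,-0.26,0,0,0],
    [-0.613,0.221,-0.2,0,0,0],
    [-0.613,0.221,-0.12,0,0,0],
    [-0.613,0.221,-0.12,0,0,0],
  ],
)

```text
time: 13.35
ee_pos: [0.5556, -0.206, 0.1406]
orientation: [-3.131, -0.006, 1.619]
contact_force: [-2.2, 0.9, -2.0]
grip_width: 0.0607
gripper_force: 66.4
```

move_arm(
  targets=[
    [0,0,0,0,0,0],
  ],
)

```text
time: 13.45
ee_pos: [0.5587, -0.2059, 0.1452]
orientation: [-3.139, -0.002, 1.621]
contact_force: [0.8, 0.0, -1.4]
grip_width: 0.0608
gripper_force: 66.4
```

```bash
python3 - <<'E'
from h import *
s=cams.snapshot("wrist");cv2.imwrite("pics/w4.png",s["img"])
go((.5605,-.208,.091,1.623))
E
```

```text
t 13.5 p [ 0.56   -0.2062  0.1469] yaw 1.622
[-0.004, 0.001, 0.112, 0.001, 0.0, -0.002] mm 56 deg 0
```

View pics/w4.png

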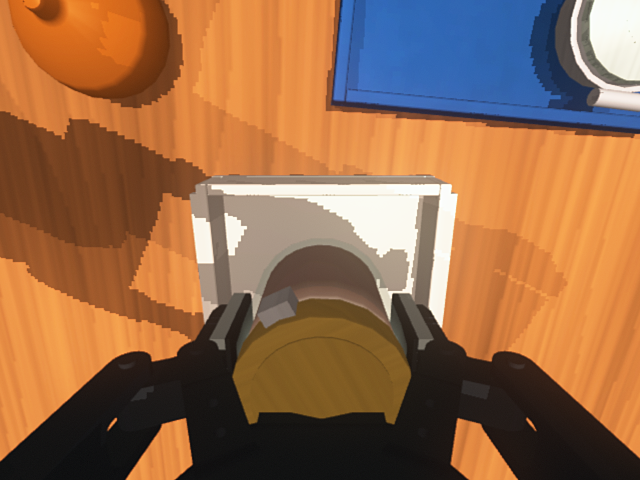

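move_arm(
  targets=[
    [-0.002,0,0.05,0,0,0],
    [-0.002,0,0.08,0,0,0],
    [-0.002,0,0.094,0,0,0],
    [-0.002,0,0.1,0,0,0],
    [-0.002,0,0.104,0,0,0],
    [-0.002,0,0.106,0,0,0],
    [-0.002,0,0.106,0,0,0],
  ],
)

```text
time: 14.2
ee_pos: [0.5604, -0.2076, 0.0938]
orientation: [3.14, 0.0, 1.621]
contact_force: [-0.7, 1.0, 0.9]
grip_width: 0.0609
gripper_force: 66.5
```

move_arm(
  targets=[
    [0,0,0.002,0,0,0],
    [0,0,0.004,0,0,0],
    [0,0,0.004,0,0,0],
  ],
)

```text
time: 14.5
ee_pos: [0.5605, -0.2076, 0.0937]
orientation: [3.141, 0.0, 1.621]
contact_force: [-5.2, 2.3, 12.5]
grip_width: 0.0606
gripper_force: 67.9
```

move_arm(
  targets=[
    [0,0,0,0,0,0],
    [0,0,0,0,0,0],
    [0,0,0,0,0,0],
    [0,0,0,0,0,0],
    [0,0,0,0,0,0],
    [0,0,-0.03,0,0,0],
    [0,0,-0.08,0,0,0],
    [0,0,-0.16,0,0,0],
    [0,0,-0.26,0,0,0],
    [0,0,-0.26,0,0,0],
  ],
  gripper=74,
)

```text
time: 15.5
ee_pos: [0.5648, -0.2096, 0.2304]
orientation: [3.126, 0.008, 1.621]
contact_force: [1.5, -0.6, -0.1]
grip_width: 0.0742
gripper_force: 0.0
```

```bash
python3 - <<'E'
from h import *
go((.445,-.091,.22,2.3))
E
```

```text
t 15.5 p [ 0.5648 -0.2096  0.2304] yaw 1.621
[0.249, -0.228, 0.015, 0.015, 0.016, -0.864] mm 169 deg 39
```

move_arm(
  targets=[
    [0.244,-0.218,0,0,0,-0.864],
    [0.244,-0.218,0,0,0,-0.864],
    [0.244,-0.218,0,0,0,-0.864],
    [0.244,-0.218,0,0,0,-0.864],
    [0.244,-0.218,0,0,0,-0.864],
    [0.244,-0.218,0,0,0,-0.864],
    [0.244,-0.218,0,0,0,-0.864],
  ],
  gripper=85,
)

```text
time: 16.2
ee_pos: [0.4453, -0.0913, 0.2216]
orientation: [3.141, 0.001, 2.298]
contact_force: [0.0, -0.0, 0.1]
grip_width: 0.0845
gripper_force: 0.0
```

```bash
python3 - <<'E'
from h import *
S={n:cams.snapshot(n) for n in("wrist","side","top")}
for c in S:
    for r in nets.regions_of(c,"onion_mid")[:1]:
        print(c,round(r["score"],2),r["extent"],fit("onion_mid",(.445,-.092),{c:(S[c],r["pixels"])},0,False))
for r in nets.regions_of("top","jar_mid")[:1]:
    print(r["score"],fit("jar_mid",(.56,-.208),{"top":(S["top"],r["pixels"])},.006,False))
a=S["wrist"]["img"];b=S["side"]["img"]
cv2.imwrite("pics/m5.png",np.hstack([cv2.resize(a,(400,300)),cv2.resize(b[200:380,280:520],(400,300))]))
go((.445,-.091,.08,2.3))
E
```

```text
wrist 0.78 [283.4, 187.8, 365.9, 271.1] (array([ 0.44511131, -0.08641289]), np.float64(0.9701259873663638))
side 0.73 [295.1, 235.3, 319.4, 261.7] (array([ 0.44720054, -0.08927744]), np.float64(0.8619550858652576))
0.84 (array([ 0.56029881, -0.20993142]), np.float64(0.9499269491300305))
t 16.55 p [ 0.4449 -0.0914  0.2208] yaw 2.299
[0.0, 0.001, 0.282, -0.0, -0.0, -0.001] mm 141 deg 0
```

View pics/m5.png

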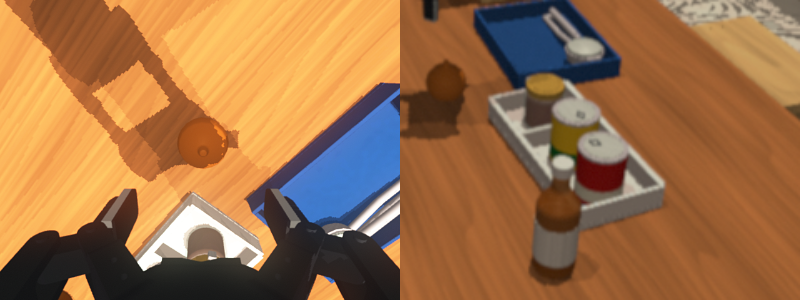

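move_arm(
  targets=[
    [0.004,0.004,0.1,0,0,0],
    [0.004,0.004,0.18,0,0,0],
    [0.004,0.004,0.24,0,0,0],
    [0.004,0.004,0.28,0,0,0],
    [0.004,0.004,0.28,0,0,0],
    [0.004,0.004,0.28,0,0,0],
  ],
)

```text
time: 17.15
ee_pos: [0.4451, -0.0884, 0.0808]
orientation: [-3.141, -0.001, 2.3]
contact_force: [0.7, -0.9, 1.0]
grip_width: 0.085
gripper_force: 0.0
```

move_arm(
  targets=[
    [0,0,0,0,0,0],
    [0,0,0,0,0,0],
    [0,0,0,0,0,0],
    [0,0,0,0,0,0],
    [0,0,0,0,0,0],
    [0,0,0,0,0,0],
    [0,0,0,0,0,0],
  ],
  gripper=0,
)

```text
time: 17.85
ee_pos: [0.4464, -0.0888, 0.0829]
orientation: [3.14, 0.003, 2.3]
contact_force: [-1.0, 0.0, 6.4]
grip_width: 0.0612
gripper_force: 64.8
```

move_arm(
  targets=[
    [0,0,-0.06,0,0,0],
    [0,0,-0.14,0,0,0],
    [0,0,-0.24,0,0,0],
    [0,0,-0.34,0,0,0],
    [0,0,-0.42,0,0,0],
    [0,0,-0.46,0,0,-0.15],
    [0,0,-0.46,0,0,-0.3],
    [0,0,-0.46,0,0,-0.5],
    [0,0,-0.46,0,0,-0.5],
    [0,0,-0.46,0,0,-0.5],
  ],
)

```text
time: 18.85
ee_pos: [0.4447, -0.0882, 0.3112]
orientation: [3.141, 0.001, 2.69]
contact_force: [-0.9, 0.2, -1.2]
grip_width: 0.0616
gripper_force: 66.2
```

```bash
python3 - <<'E'
from h import *
go((.577,.305,.31,3.097))
E
```

```text
t 18.85 p [ 0.4447 -0.0882  0.3112] yaw 2.69
[0.105, 0.823, 0.003, 0.0, 0.001, -0.518] mm 415 deg 23
```

move_arm(
  targets=[
    [0.105,0.823,0,0,0,-0.518],
    [0.105,0.823,0,0,0,-0.518],
    [0.105,0.823,0,0,0,-0.518],
    [0.105,0.823,0,0,0,-0.518],
    [0.105,0.823,0,0,0,-0.518],
    [0.105,0.823,0,0,0,-0.518],
    [0.105,0.823,0,0,0,-0.518],
    [0.105,0.823,0,0,0,-0.518],
    [0.105,0.823,0,0,0,-0.518],
    [0.105,0.823,0,0,0,-0.518],
    [0.105,0.823,0,0,0,-0.518],
  ],
)

```text
time: 19.95
ee_pos: [0.5757, 0.3043, 0.31]
orientation: [-3.14, -0.002, 3.099]
contact_force: [-0.1, -0.0, -1.2]
grip_width: 0.0611
gripper_force: 66.3
```

```bash
python3 - <<'E'
from h import *
s=cams.snapshot("wrist");cv2.imwrite("pics/w6.png",s["img"])
for c,z in((-.045,.14),(.045,.17)):
    for y in(-.085,.085): print(np.round(proj(s,R.from_euler('z',-.045).apply([c,y,z])+[.577,.305,0])))
go((.577,.305,.185,3.097))
E
```

```text
[196. 180.]
[445. 180.]
[195. 319.]
[446. 320.]
t 20.0 p [0.5758 0.3037 0.3102] yaw 3.098
[-0.003, 0.003, 0.25, -0.002, -0.002, 0.001] mm 125 deg 0
```

View pics/w6.png

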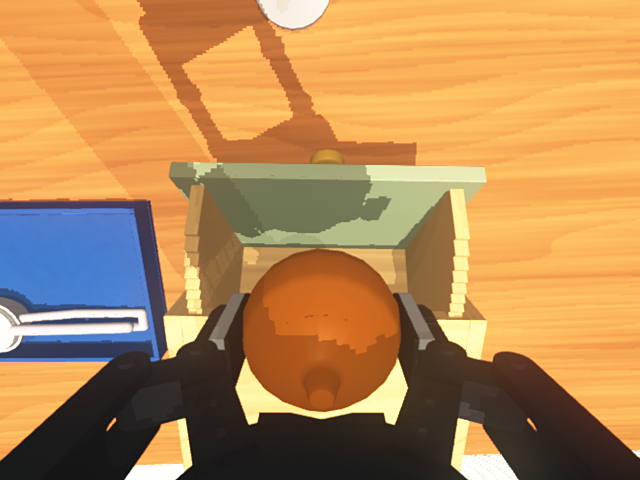

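move_arm(
  targets=[
    [-0.003,0.004,0.09,0,0,0],
    [-0.003,0.004,0.17,0,0,0],
    [-0.003,0.004,0.23,0,0,0],
    [-0.003,0.004,0.254,0,0,0],
    [-0.003,0.004,0.254,0,0,0],
    [-0.003,0.004,0.254,0,0,0],
  ],
)

```text
time: 20.6
ee_pos: [0.5793, 0.3055, 0.1852]
orientation: [3.141, 0.003, 3.097]
contact_force: [3.7, -1.6, -0.1]
grip_width: 0.0612
gripper_force: 66.9
```

move_arm(
  targets=[
    [0,0,0,0,0,0],
    [0,0,0,0,0,0],
    [0,0,0,0,0,0],
    [0,0,0,0,0,0],
    [0,0,-0.05,0,0,0],
    [0,0,-0.13,0,0,0],
    [0,0,-0.23,0,0,0],
    [0,0,-0.23,0,0,0],
  ],
  gripper=85,
)

```text
time: 21.4
ee_pos: [0.5817, 0.3092, 0.3084]
orientation: [3.134, 0.014, 3.1]
contact_force: [1.8, 1.4, 1.1]
grip_width: 0.0848
gripper_force: 0.0
```

```bash
python3 - <<'E'
from h import *
go((.374,.285,.28,3.097))
E
```

```text
t 21.4 p [0.5817 0.3092 0.3084] yaw 3.1
[0.414, -0.066, 0.05, 0.009, 0.018, 0.004] mm 211 deg 1
```

move_arm(
  targets=[
    [0.406,-0.058,0.02,0,0,0],
    [0.406,-0.058,0.04,0,0,0],
    [0.406,-0.058,0.04,0,0,0],
    [0.406,-0.058,0.04,0,0,0],
    [0.406,-0.058,0.04,0,0,0],
    [0.406,-0.058,0.04,0,0,0],
    [0.406,-0.058,0.04,0,0,0],
  ],
  gripper=50,
)

```text
time: 22.1
ee_pos: [0.3751, 0.2874, 0.2798]
orientation: [3.14, 0.003, 3.1]
contact_force: [0.5, -0.0, -0.1]
grip_width: 0.0501
gripper_force: 0.0
```

```bash
python3 - <<'E'
from h import *
S={n:cams.snapshot(n) for n in("wrist","top","side")}
for c in ("wrist","top"):
    for r in nets.regions_of(c,"funnel_mid")[:3]:
        print(c,round(r["score"],2),r["extent"],fit("funnel_mid",(.374,.285),{c:(S[c],r["pixels"])},0,False))
for r in nets.spot_point("top","onion_mid")[:2]: print("onion",r["score"],r["uv"])
cv2.imwrite("pics/m7.png",np.hstack([cv2.resize(S["wrist"]["img"],(400,300)),cv2.resize(S["top"]["img"][80:260,80:320],(400,300))]))
go((.374,.285,.127,3.097))
E
```

```text
wrist 0.78 [283.6, 38.0, 363.4, 123.2] (array([0.374, 0.285]), np.float64(0.0))
top 0.91 [161.0, 257.3, 187.4, 281.9] (array([0.3730972 , 0.28622987]), np.float64(0.7547844131888403))
top 0.62 [153.4, 300.2, 180.6, 324.2] (array([0.374, 0.285]), np.float64(0.0))
onion 0.7 [165.0, 178.3]
t 22.4 p [0.3749 0.2869 0.279 ] yaw 3.099
[0.002, -0.004, 0.304, 0.0, 0.0, 0.002] mm 152 deg 0
```

View pics/m7.png

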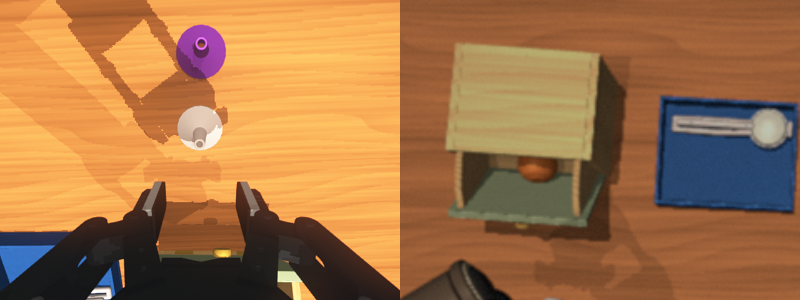

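```bash
python3 - <<'E'
from h import *
s=cams.snapshot("wrist")
print(onz(s,(319.5,230),.095),onz(s,(320,205),.0))
rs=nets.regions_of("wrist","funnel_mid")
for r in rs:
    e=r["extent"];print(r["score"],np.round(e))
    if e[1]>130: print(fit("funnel_mid",(.374,.285),{"w":(s,r["pixels"])},0,False))
E
```

```text
[0.37108461 0.28732768 0.095     ] [0.3724281  0.28739857 0.        ]
0.94 [284.  41. 363. 124.]
0.78 [285. 167. 359. 236.]
(array([0.37283188, 0.28788372]), np.float64(0.9667847928129566))
```

move_arm(
  targets=[
    [0.004,0,0.1,0,0,0],
    [0.004,0,0.18,0,0,0],
    [0.004,0,0.25,0,0,0],
    [0.004,0,0.29,0,0,0],
    [0.004,0,0.305,0,0,0],
    [0.004,0,0.305,0,0,0],
    [0.004,0,0.305,0,0,0],
  ],
)

```text
time: 23.2
ee_pos: [0.3728, 0.2873, 0.1273]
orientation: [3.14, 0.002, 3.099]
contact_force: [0.4, 0.4, 0.0]
grip_width: 0.05
gripper_force: 0.0
```

move_arm(
  targets=[
    [0,0,0,0,0,0],
    [0,0,0,0,0,0],
    [0,0,0,0,0,0],
    [0,0,0,0,0,0],
    [0,0,0,0,0,0],
    [0,0,0,0,0,0],
    [0,0,0,0,0,0],
  ],
  gripper=0,
)

```text
time: 23.9
ee_pos: [0.3727, 0.2874, 0.1278]
orientation: [3.14, 0.002, 3.1]
contact_force: [-0.0, -0.2, 6.4]
grip_width: 0.0147
gripper_force: 58.8
```

move_arm(
  targets=[
    [0,0,-0.06,0,0,0],
    [0,0,-0.14,0,0,0],
    [0,0,-0.24,0,0,0],
    [0,0,-0.34,0,0,0],
    [0,0,-0.36,0,0,0],
    [0,0,-0.36,0,0,0],
  ],
)

```text
time: 24.5
ee_pos: [0.3731, 0.2876, 0.3094]
orientation: [3.138, 0.006, 3.1]
contact_force: [0.1, -0.1, -0.2]
grip_width: 0.0148
gripper_force: 58.8
```

```bash
python3 - <<'E'
from h import *
p=R.from_euler('z',-.045).apply([-.038,.0,0])+[.654,-.0045,0];print(p)
go((p[0],p[1],.30,3.097))
E
```

```text
[ 0.61603847 -0.00279058  0.        ]
t 24.5 p [0.3731 0.2876 0.3094] yaw 3.1
[-0.51, -0.56, 0.019, 0.005, 0.007, 0.003] mm 379 deg 0
```

move_arm(
  targets=[
    [-0.51,-0.56,0.02,0,0,0],
    [-0.51,-0.56,0.02,0,0,0],
    [-0.51,-0.56,0.02,0,0,0],
    [-0.51,-0.56,0.02,0,0,0],
    [-0.51,-0.56,0.02,0,0,0],
    [-0.51,-0.56,0.02,0,0,0],
    [-0.51,-0.56,0.02,0,0,0],
    [-0.51,-0.56,0.08,0,0,0],
    [-0.51,-0.56,0.16,0,0,0],
    [-0.51,-0.56,0.22,0,0,0],
    [-0.51,-0.56,0.22,0,0,0],
    [-0.51,-0.56,0.22,0,0,0],
  ],
)

```text
time: 25.7
ee_pos: [0.6132, -0.0036, 0.1939]
orientation: [3.141, -0.005, 3.1]
contact_force: [-0.3, -0.1, -0.5]
grip_width: 0.0148
gripper_force: 58.8
```

```bash
python3 - <<'E'
from h import *
s=cams.snapshot("wrist");t=cams.snapshot("side")
cv2.imwrite("pics/m8.png",np.hstack([cv2.resize(s["img"],(400,300)),cv2.resize(t["img"][120:300,260:500],(400,300))]))
go((.616,-.003,.133,3.097))
E
```

```text
t 25.8 p [ 0.6156 -0.0035  0.1975] yaw 3.1
[-0.001, 0.001, 0.129, -0.0, 0.003, 0.004] mm 65 deg 0
```

View pics/m8.png

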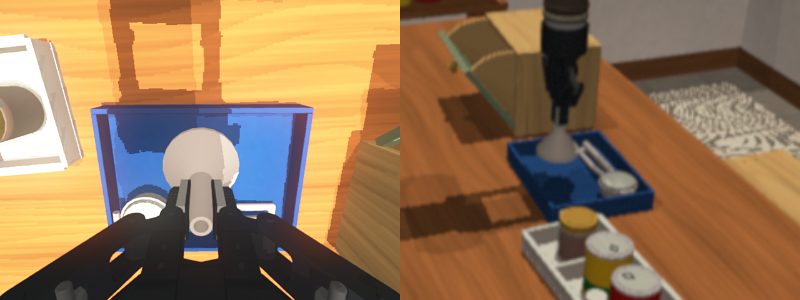

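move_arm(
  targets=[
    [0,0,0.06,0,0,0],
    [0,0,0.1,0,0,0],
    [0,0,0.118,0,0,0],
    [0,0,0.124,0,0,0],
    [0,0,0.127,0,0,0],
    [0,0,0.127,0,0,0],
    [0,0,0.127,0,0,0],
  ],
)

```text
time: 26.5
ee_pos: [0.6157, -0.0037, 0.1342]
orientation: [-3.142, 0.002, 3.099]
contact_force: [0.3, -0.1, -0.4]
grip_width: 0.0148
gripper_force: 58.8
```

move_arm(
  targets=[
    [0,0,0.002,0,0,0],
    [0,0,0.003,0,0,0],
    [0,0,0.003,0,0,0],
  ],
)

```text
time: 26.8
ee_pos: [0.6158, -0.0038, 0.1339]
orientation: [-3.141, 0.002, 3.1]
contact_force: [-2.9, 0.1, 8.4]
grip_width: 0.0143
gripper_force: 60.0
```

Contact with the floor; release and rise.

move_arm(
  targets=[
    [0,0,-0.002,0,0,0],
    [0,0,-0.002,0,0,0],
    [0,0,-0.002,0,0,0],
    [0,0,-0.002,0,0,0],
    [0,0,-0.002,0,0,0],
    [0,0,-0.04,0,0,0],
    [0,0,-0.1,0,0,0],
    [0,0,-0.2,0,0,0],
    [0,0,-0.3,0,0,0],
    [0,0,-0.36,0,0,0],
    [0,0,-0.36,0,0,0],
    [0,0,-0.36,0,0,0],
  ],
  gripper=40,
)

```text
time: 28.0
ee_pos: [0.615, -0.0037, 0.3122]
orientation: [-3.142, 0.002, 3.099]
contact_force: [-0.5, 0.1, -0.5]
grip_width: 0.04
gripper_force: 0.0
```

move_arm(
  targets=[
    [0.3,0,0,0,0,0],
    [0.3,0,0,0,0,0],
    [0.3,0,0,0,0,0],
    [0.3,0,0,0,0,0],
    [0.3,0,0,0,0,0],
    [0.3,0,0,0,0,0],
  ],
)

```text
time: 28.6
ee_pos: [0.4656, 0.0026, 0.3109]
orientation: [3.142, -0.0, 3.099]
contact_force: [-0.4, -0.7, 0.5]
grip_width: 0.0403
gripper_force: 0.0
```

```bash
python3 - <<'E'
from h import *
t=cams.snapshot("side");s=cams.snapshot("top")
cv2.imwrite("pics/m9.png",np.hstack([cv2.resize(t["img"][120:360,230:550],(400,300)),cv2.resize(s["img"][80:320,100:420],(400,300))]))
st=arm.observe();print(st["time"],st["ee_pos"])
for r in nets.regions_of("top","funnel_mid")[:3]: print(r["score"],fit("funnel_mid",(.616,-.003),{"t":(s,r["pixels"])},.006,False))
E
```

```text
28.7 [0.46637431 0.00249767 0.31142021]
0.77 (array([ 0.616, -0.003]), np.float64(0.0))
0.67 (array([ 0.61729406, -0.00416636]), np.float64(0.9607937462417319))
0.67 (array([ 0.616, -0.003]), np.float64(0.0))
```

View pics/m9.png

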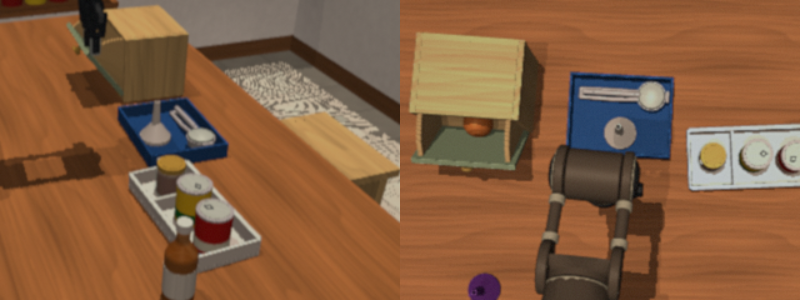

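The picture shows everything in place: the funnel upright in the blue tray (left view 155,130), the jar and corn in the white tray, and the onion in the bin (right view 480,127). I'll hand it in.

```bash
python3 -c "
from h import *
print(arm.finish_job())"
```

```text
the job is handed in; nothing more can be done
None
```

I put the corn, jar, onion and funnel away in the order asked and handed the job in at about 29 s; the last pictures show each in its place and the tomatoes, squeezer and vinegar apparently untouched, but no verdict came back.

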